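# Load the sample board and hold it out at the pointer

## Robot

A 6-joint arm with a two-finger parallel gripper is mounted at the origin on the work surface. World frame = base frame: x ahead of the robot, y to its left, z up, the work surface at z = 0. Lengths are in m, angles in rad, forces in N, time in s.
With the tool pointing down it reaches from about 0.325 to 0.85 m from the base axis. Payload 15.5 kg.
Tool frame: the origin (TCP) lies between the finger pads, 19 mm behind the fingertips; this is the grasp point; z points along the fingers, y is the line along which they close (so a half turn about z gives the same grasp; the last joint's range is limited). The gripper opens to 91 mm and grips with 3 to 60 N. Pads are 32 mm wide; open, the fingers measure 118 mm over their backs; the gripper's body (76 mm by 178 mm) begins 60 mm behind the grasp point.
Start: joints at [-1.419, 0.494, 1.345, -0, 1.302, -0.096], TCP at [0.153, -0.606, 0.233] pointing down, gripper open.
Joint ranges: [-2.91, 2.91], [-0.82, 2.16], [0.22, 2.67], [-1.22, 4.37], [0.12, 2.79], [-3.08, 3.08]. Speed limits (rad/s): [1.89, 1.89, 2.57, 3.01, 3.01, 3.01].

## Interface

Orientations are given as a unit quaternion [x, y, z, w].
In Python, from bench import arm, read_camera gives the robot as it stands. The module is installed in compiled form; this text tells all that it offers.
- The arm moves only by the tool apply_moves, never from a script. Its argument "increments" is a list of rows, each a list of 7 numbers: the opening, from -1 (shut) to 1 (fully open), then the shift along the tool's x, y, z in cm, then the turn, a rotation vector about the tool's x, y, z in degrees. A call has 1 to 5 rows; each row is the pose to reach, as a shift and turn from the pose commanded when the call began, along the tool's axes at that moment; what a row does not reach only later rows make up. A row lasts 1/10 s, in which the tool goes at most 50 mm and 8.59 degrees, less where a joint would pass 70% of its speed; a pose out of reach is approached as far as the arm can. A call with a gripper value outside its range is refused whole. The fingers move at their own pace and stop on an object; "squeeze" is the grip in N (left out, the last holds). Time passes only in rows, so rows that repeat a pose let the fingers close. It gives the time, the measured TCP pose, the force, the opening and the grip force at its end, in the units of the state.
- arm.read_state(): the state, without advancing time (a new reading comes with each control period).
- read_camera(name): name is "scene" or "top" or "wrist"; returns a dict with "frame" (480x640x3 uint8, red, green, blue), "range_z" (480x640 float32, m along the optical axis (not along the pixel's ray), 0 where there is no reading), "camera_matrix" (3x3 intrinsics, pixels), "origin" and "rotation" of the camera in the world; the wrist camera has in their place "mount" (4x4, takes a point from camera to tool coordinates, whose origin is the TCP and whose axes are the flange's). Camera axes: x right, y up, looking along -z (the intrinsics and any distortion apply to the point x, -y, -z); pixel columns grow to the right and rows downward; lengths in m; the calibration is good to about 2 mm. The wrist camera is an equidistant fisheye: a pixel r from the principal point sees the ray r / f radians off the axis. A picture is of the moment at which its call begins: read the wrist's pose just before it.
- arm.sign_off(): hands the job in; it is judged then, once.
The state is a dict: "t": time; "joint_pos": joint angles; "dq": joint speeds; "tau": joint torques, N m; "tool_pos": TCP position; "tool_rot": TCP orientation; "ft_force": force on the tool from outside, world axes, zero at the start; "wrist_torque": the same for the moment, N m; "opening": finger opening in m; "finger_force": force on a finger pad.
Only numpy, scipy, OpenCV 4.12 (cv2) and the standard library are available. Lean on these libraries where they do the work, as an engineer would, in place of code of your own. Each camera call takes 0.05 s, during which the arm holds its last target. There are 200 camera calls.

## Task

Set the narrow-necked brown bottle (not the squat jar, not the slim straight tube) down upright into the open square pocket on the white board and let go of it. Then slide the board, which has a black grip bar for this, straight out along the grey riser, keeping it flat on the riser, until its pocket end is level with the tip of the pointer on the marker stand. So far out the board would tip off the edge by itself, so finish while still holding it there, level and still, without disturbing anything else.

Things in the scene. Friction and masses are not known exactly. Their poses are not given: they have to be found in the camera images.
- riser: Fixed low grey instrument housing with black vent slots, 300 x 130 mm, 70 mm high. Origin: centre of its underside, on the table. Its +x axis (along the 300 mm) points outward, the way the board must slide; z up. Its outward edge is 150 mm from the origin.
- riser_edge (a point): Middle of the riser's outward top edge, 70 mm above the table; axes as the riser.
- board: White loose board on the riser, 320 x 90 x 12 mm, with an aluminium pocket at its outward end and a black grip bar near the other; 0.3 to 0.5 kg. Origin: centre of its underside; +x along it towards the pocket. Its end stands 20 to 80 mm beyond the riser's edge at first; it must go 175 to 215 mm beyond, where it tips unless held (up to 10 N down on the bar).
- board_end (a point): Middle of the top edge of the board's pocket end (160 mm from the board's origin, 12 mm above its underside).
- pocket (a point): Centre of the pocket's floor (the board's top face), 115 mm from the board's origin towards the outward end. The pocket is open above, 52 x 52 mm inside, with walls 4 mm thick and 36 mm high.
- grip_bar (a point): In the black upright grip bar, 24 mm above the board's top face, 120 mm from the board's origin away from the pocket. The bar is 18 mm thick along the board's x, 70 mm along its y, and 40 mm high above the board; pinch it from above across its 18 mm, with the TCP at this point.
- bottle: Brown bottle with a narrow neck and black cap, 96 mm tall, standing on the table; about 0.1 to 0.2 kg. Origin: centre of its underside, z up. Body 36 mm diameter up to 54 mm, shoulder to 62 mm, neck 22 mm diameter, cap 26 mm diameter from 68 to 96 mm. Pinched by the cap with the TCP 88 mm above its underside, the fingers stay above the pocket's walls.
- pointer: Fixed marker stand on the +y side of the board's path (its far side from the robot): 50 x 50 x 14 mm base, 10 mm steel post 114 mm high, and a stepped flat black pointer (12 mm wide, 4 mm at its tip) at 88 mm height that reaches towards the board. Origin: centre of the base's underside; axes parallel to the riser's.
- pointer_tip (a point): Tip of the pointer, 88 mm above the table, 65 mm from the post's axis towards the board's path and about 25 mm clear of the board's side. Axes parallel to the riser's: the board's end must come level with it along the riser's x.
- jar: Bystander: squat brown jar, 51 mm diameter, 52 mm high. Origin: centre of its underside.
- tube: Bystander: slim straight brown tube with a black cap, 27 mm diameter, 76 mm high. Origin: centre of its underside.
- carton: Bystander: upright carton, 45 x 75 x 110 mm. Origin: centre of its underside.
- dish: Bystander: white bowl, 80 mm diameter, 28 mm high. Origin: centre of its underside.
- wrench: Bystander: steel wrench lying flat, 150 mm long.
- spool: Bystander: brass weight, 48 mm diameter, 30 mm high. Origin: centre of its underside.
Things that resemble listed ones, but are neither listed nor needed, are in the scene too. Leave any blue or turquoise look-alike of the bottle alone.

How it is judged:
On the way:
1. the bottle stands upright in the pocket, released and at rest, while the board is still back on the riser (its end less than 120 mm beyond the edge) (x of bottle in the frame of pocket between -0.012 and 0.012 m and y of bottle in the frame of pocket between -0.012 and 0.012 m and z of bottle in the frame of pocket between -0.004 and 0.006 m and angle between bottle's own z axis and vertical below 0.15 rad and contact force between the fingers and bottle below 0.1 N and linear speed of bottle below 0.03 m/s and x of board_end in the frame of riser_edge below 0.12 m), for 0.2 s.
At the end, for the whole second after the job is handed in: Fingers hold the board (over 1 N), resting on the riser and clear of the pointer; its end is level with the pointer tip within 10 mm, aligned within 0.1 rad, within 30 mm of the centre line, level within 0.05 rad, height within 8 mm; bottle upright in the pocket, released; all at rest (x of bottle in the frame of pocket between -0.012 and 0.012 m and y of bottle in the frame of pocket between -0.012 and 0.012 m and z of bottle in the frame of pocket between -0.004 and 0.006 m and angle between bottle's own z axis and vertical below 0.15 rad and contact force between the fingers and bottle below 0.1 N and x of board_end in the frame of pointer_tip between -0.01 and 0.01 m and y of board_end in the frame of riser_edge between -0.03 and 0.03 m and z of board in the frame of riser_edge between -0.008 and 0.008 m and angle between the x axis of board and the x axis of riser, either way round below 0.1 rad and angle between board's own z axis and vertical below 0.05 rad and contact force between the fingers and board above 1 N and contact force between riser and board above 0.2 N and contact force between pointer and board below 0.1 N and linear speed of each of board, bottle below 0.02 m/s); the arm keeps its last pose, push and grip.
It fails at once if the board tips (over 0.15 rad) (angle between board's own z axis and vertical above 0.15 rad).
It fails at once if the bottle is dropped (falls free faster than 0.7 m/s) (contact force between the fingers and bottle below 0.05 N and linear speed of bottle above 0.7 m/s).
It fails at once if a bystander is moved more than 30 mm (distance of any of jar, tube, carton, dish, wrench, spool from where it was at the start of the episode above 0.03 m).
It also fails if it takes over 54 s, if anything falls off the work surface, if the arm or the gripper's body presses on something with over 40 N, if the wrist force passes 120 N, or if a joint passes its speed limit or range.

## Working session

There is one attempt and no reset: what is moved stays moved. The work goes in short steps, Python scripts to look and compute and a tool call to move; the robot and the scene stay as the last step left them, time stands still between calls to the robot, and variables do not carry over. Pictures are saved under pics/ and viewed, at most 10 in all, crops included, and the job is handed in when it is done.

Besides the shell and the picture viewer there is one more tool, called after "Call:" by a JSON object that holds its "method" and its "body". apply_moves: Moves the arm, as the interface text tells. Its arguments: {"type":"object","properties":{"increments":{"type":"array"},"squeeze":{"type":"number"}},"required":["increments"]}

```bash
mkdir -p pics
cat > h.py <<'E'
import numpy as np, cv2
from scipy.spatial.transform import Rotation as R
from bench import arm, read_camera
def w(c,u,v,z=None,rz=None):
    K=c["camera_matrix"]; d=np.array([(u-K[0,2])/K[0,0],-(v-K[1,2])/K[1,1],-1.])
    o=np.array(c["origin"]); D=np.array(c["rotation"])@d
    if z is not None: return o+D*(z-o[2])/D[2]
    r=c["range_z"][int(round(v)),int(round(u))] if rz is None else rz
    return o+D*r
def cloud(c):
    K=c["camera_matrix"]; v,u=np.mgrid[:480,:640]
    d=np.stack([(u-K[0,2])/K[0,0],-(v-K[1,2])/K[1,1],-np.ones_like(u)],-1)*c["range_z"][...,None]
    return d@np.array(c["rotation"]).T+np.array(c["origin"])
E
python3 - <<'E'
from h import *
for n in("scene","top"):
    c=read_camera(n); np.save(n+".npy",c,allow_pickle=True)
    cv2.imwrite(f"pics/{n}.png",cv2.cvtColor(c["frame"],cv2.COLOR_RGB2BGR))
    print(n,c["camera_matrix"],c["origin"],np.array(c["rotation"]).round(3),c.keys())
print(arm.read_state())
E
```

```text
scene [[498.20510082   0.         312.95561303]
 [  0.         498.20510082 237.78899843]
 [  0.           0.           1.        ]] [1.19652289 0.27580021 0.87081651] [0.192 0.298 0.776 0.522] dict_keys(['frame', 'range_z', 'camera_matrix', 'origin', 'rotation'])
top [[454.30528591   0.         318.85606384]
 [  0.         454.30528591 241.52711107]
 [  0.           0.           1.        ]] [0.38057459 0.01293599 1.03558818] [ 0.063 -0.071 -0.699  0.709] dict_keys(['frame', 'range_z', 'camera_matrix', 'origin', 'rotation'])
{'t': 0.1, 'joint_pos': array([-1.41951332e+00,  4.94128331e-01,  1.34602228e+00, -6.49645379e-06,
        1.30244153e+00, -9.55171160e-02]), 'dq': array([-1.42008459e-03,  1.00107522e-04, -5.14622355e-04,  2.59591464e-07,
       -2.29767395e-03,  8.58354407e-04]), 'tau': array([ 3.65193649e-03, -8.80234408e+01, -3.82544661e+01,  7.06438534e-02,
        4.82138037e-02, -5.04729485e-05]), 'tool_pos': array([ 0.15263755, -0.60578823,  0.23220922]), 'tool_rot': array([ 9.92395639e-01,  1.23087962e-01, -1.70628526e-05, -4.99462535e-04]), 'ft_force': array([-0.59544426, -0.72620813,  1.00828788]), 'wrist_torque': array([-0.00663949,  0.01698152, -0.00903909]), 'finger_force': 0.0, 'opening': 0.09104597914059334}
```

View pics/scene.png

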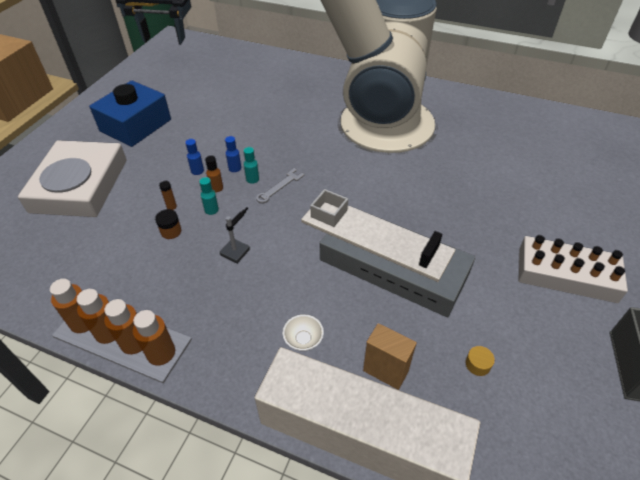

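View pics/top.png

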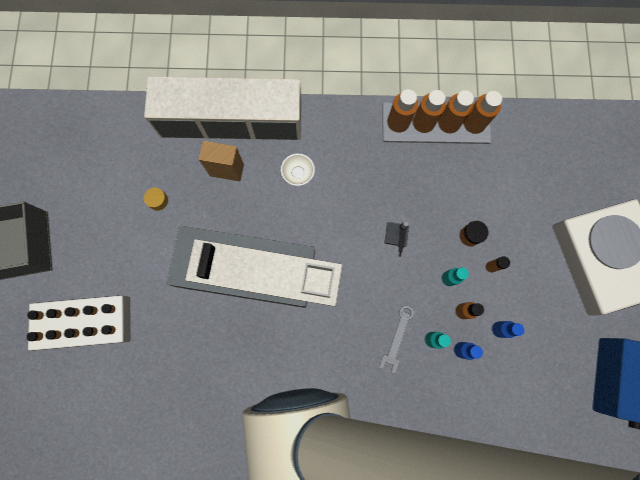

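The scene view shows the brown bottle (cap ~(211,163)) among blue and teal look-alikes, the pointer at about (240,215), the pocket at (328,207) and the bar at (431,249). In the top view the bottle cap is at (476,310), the pocket at (318,281), the bar at (205,261) and the pointer tip at (402,254).

```bash
sed -i 's/np.array(c\["rotation"\])/R.from_quat(c["rotation"]).as_matrix()/g' h.py
python3 - <<'E'
from h import *
S=np.load("scene.npy",allow_pickle=True).item();T=np.load("top.npy",allow_pickle=True).item()
def crop(c,x,y,ww,hh,k): return cv2.cvtColor(cv2.resize(c["frame"][y:y+hh,x:x+ww],None,fx=k,fy=k,interpolation=cv2.INTER_CUBIC),cv2.COLOR_RGB2BGR)
a=crop(T,160,220,200,100,4)           # board: (u-160)*4
b=np.hstack([crop(T,380,215,80,50,5),crop(T,440,290,80,50,5)])
cv2.imwrite("pics/topc.png",cv2.resize(np.vstack([a[:350],b]),None,fx=1,fy=1))
a=crop(S,300,185,180,85,4.4444444)[:, :800]
b=np.hstack([crop(S,190,145,80,40,5),crop(S,210,200,80,40,5)])
cv2.imwrite("pics/scec.png",np.vstack([a[:378],b]))
for n,c in(("S",S),("T",T)):
    P=cloud(c); print(n)
    for k,uv in {"S":dict(table=(300,250),cap=(211,161),pockfloor=(329,212),bar=(432,242),board=(380,232),riser=(330,245),tip=(245,210)),
              "T":dict(table=(350,350),cap=(477,310),pockfloor=(318,281),bar=(205,259),board=(260,272),riser=(180,260),tip=(401,252),jar=(475,232),tube=(502,263),teal1=(459,274),teal2=(440,341),blue1=(470,351),blue2=(514,329))}[n].items():
        print(k,P[uv[1],uv[0]].round(4))
E
```

```text
S
table [ 5.348e-01 -4.240e-02  1.000e-04]
cap [ 0.4322 -0.3168  0.0984]
pockfloor [0.509  0.0173 0.1221]
bar [0.5107 0.2371 0.1216]
board [0.4893 0.1263 0.0838]
riser [0.553  0.0372 0.0718]
tip [ 0.5442 -0.1669  0.0922]
T
table [ 0.3354 -0.0689  0.0014]
cap [ 0.4229 -0.3236  0.0934]
pockfloor [0.4796 0.0048 0.0797]
bar [0.5166 0.2347 0.1219]
board [0.4968 0.1274 0.0804]
riser [0.5218 0.3014 0.0673]
tip [ 0.558  -0.1875 -0.0013]
jar [ 0.5965 -0.3433  0.0513]
tube [ 0.5241 -0.3888  0.0761]
teal1 [ 0.4967 -0.2891  0.0955]
teal2 [ 0.3595 -0.2444  0.0945]
blue1 [ 0.3406 -0.3034  0.0979]
blue2 [ 0.3853 -0.3951  0.099 ]
```

View pics/topc.png

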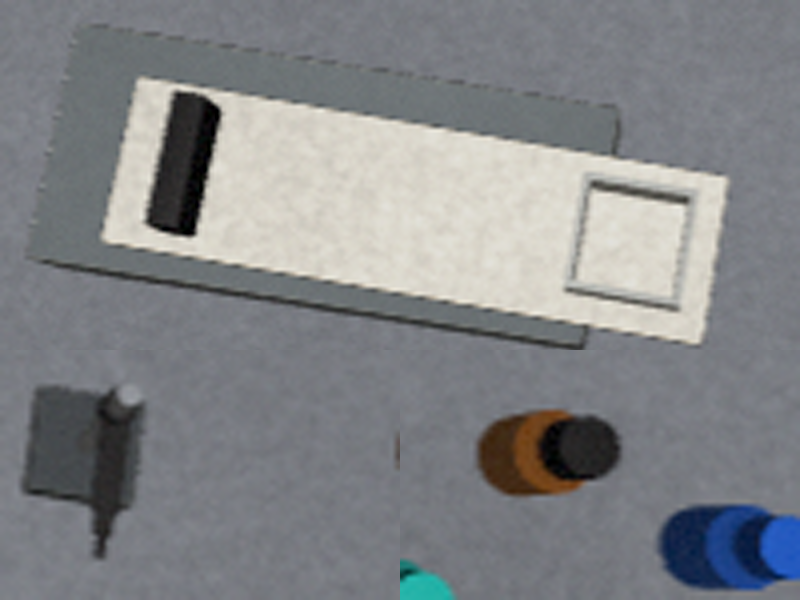

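View pics/scec.png

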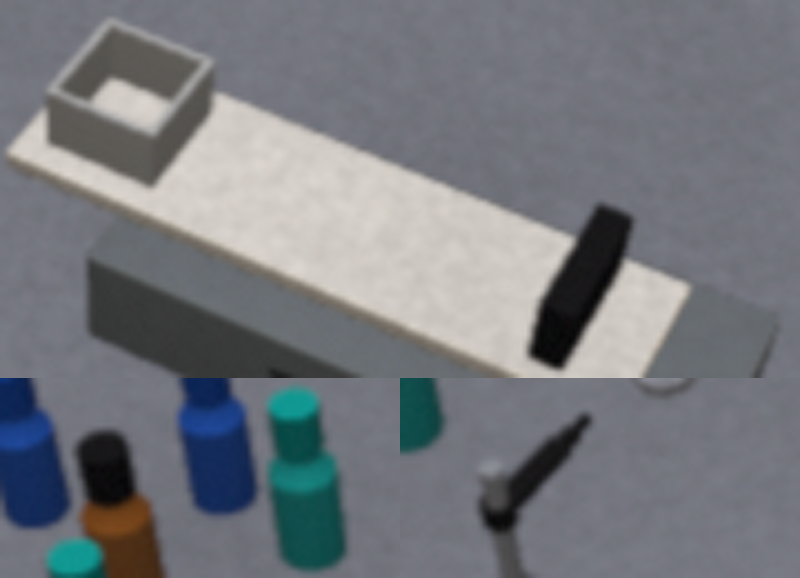

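```bash
cat >> h.py <<'E'
def ray(c,u,v):
    K=c["camera_matrix"]; D=R.from_quat(c["rotation"]).as_matrix()@[(u-K[0,2])/K[0,0],-(v-K[1,2])/K[1,1],-1.]
    return np.array(c["origin"]),D/np.linalg.norm(D)
def tri(*rs):
    A=sum(np.eye(3)-np.outer(d,d) for o,d in rs); b=sum((np.eye(3)-np.outer(d,d))@o for o,d in rs)
    p=np.linalg.solve(A,b); return p,[np.linalg.norm(np.cross(p-o,d)) for o,d in rs]
E
python3 - <<'E'
from h import *
S=np.load("scene.npy",allow_pickle=True).item();T=np.load("top.npy",allow_pickle=True).item()
m=lambda x,k,o:o+(x+.5)/k-.5
tb=lambda x,y:(m(x,4,160),m(y,4,220)); tp=lambda x,y:(m(x,5,380),m(y-350,5,215)); tc=lambda x,y:(m(x-400,5,440),m(y-350,5,290))
sb=lambda x,y:(m(x,4.4444,300),m(y,4.4444,185)); sc=lambda x,y:(m(x,5,190),m(y-378,5,145)); sp=lambda x,y:(m(x-400,5,210),m(y-378,5,200))
for n,t,s in(("cap",tc(588,447),sc(102,441)),("tip",tp(98,557),sp(587,417)),("bar",tb(178,162),sb(584,255)),("rim",tb(632,240),sb(131,78)),("endcorner",tb(702,345),sb(8,153)),):
    print(n,*tri(ray(T,*t),ray(S,*s)))
q=lambda x,y,z:w(T,*tb(x,y),z=z)
e1,e2=q(728,177,.082),q(702,345,.082);b1,b2=q(138,77,.082),q(104,242,.082)
print("board",e1,e2,b1,b2,"len",np.linalg.norm((e1+e2-b1-b2)/2),np.linalg.norm(e1-e2))
d=(e1+e2-b1-b2)/2; print("dir",np.degrees(np.arctan2(d[1],d[0])),"end",(e1+e2)/2)
r1,r2,r3=q(618,105,.07),q(82,24,.07),q(30,258,.07);print("riser",r1,r2,r3,np.linalg.norm(r1-r2),np.linalg.norm(r2-r3)); d=r1-r2;print(np.degrees(np.arctan2(d[1],d[0])))
# depth-based fits
for n,c in(("S",S),("T",T)):
    P=cloud(c).reshape(-1,3)
    for nm,lo,hi,ctr,rad in(("bar",.115,.130,(.515,.235),.06),("rim",.110,.126,(.48,.005),.06),("cap",.088,.106,(.425,-.322),.03),("tip",.08,.1,(.55,-.17),.06)):
        k=(P[:,2]>lo)&(P[:,2]<hi)&(np.hypot(*(P[:,:2]-ctr).T)<rad)
        Q=P[k].astype(np.float32)
        if len(Q)>5: print(n,nm,len(Q),np.median(Q[:,2]),cv2.minAreaRect(Q[:,:2]),Q[Q[:,0].argmin()])
E
```

```text
cap [ 0.42486543 -0.32183168  0.10266168] [np.float64(0.0010533382679134423), np.float64(0.001053338267913577)]
tip [ 0.53394728 -0.16654263  0.09071849] [np.float64(0.0008416483232184726), np.float64(0.0008416483232182942)]
bar [0.51398242 0.23558569 0.12446593] [np.float64(0.00016427954644742654), np.float64(0.00016427954644740342)]
rim [0.47833393 0.00574818 0.11877436] [np.float64(0.00014731015956419958), np.float64(0.0001473101595641979)]
endcorner [ 0.43996307 -0.05570142  0.00358316] [np.float64(0.021996505112263674), np.float64(0.021996505112263618)]
board [ 0.51635784 -0.04479809  0.082     ] [ 0.42795866 -0.03155053  0.082     ] [0.56560718 0.27015663 0.082     ] [0.47727854 0.28223957 0.082     ] len 0.31821217286195763 0.08938630998425542
dir -98.90982087842474 end [ 0.47215825 -0.03817431  0.082     ]
riser [0.55643402 0.01404294 0.07      ] [0.59677817 0.30557497 0.07      ] [0.46946846 0.32409559 0.07      ] 0.2943103429295771 0.1286498186755097
-97.87893158595797Traceback (most recent call last):
  File "<stdin>", line 19, in <module>
cv2.error: OpenCV(4.12.0) /io/opencv/modules/imgproc/src/convhull.cpp:143: error: (-215:Assertion failed) total >= 0 && (depth == CV_32F || depth == CV_32S) in function 'convexHull'
```

```bash
cat >> h.py <<'E'
def to(p,ydeg=None):
    """shift in tool cm + rotvec deg to reach TCP p pointing down with tool y at ydeg"""
    s=arm.read_state(); A=R.from_quat(s["tool_rot"]); M=A.as_matrix()
    sh=M.T@(np.array(p)-s["tool_pos"])*100
    y=np.radians(ydeg); Y=np.array([np.cos(y),np.sin(y),0]); Z=np.array([0,0,-1.])
    B=R.from_matrix(np.stack([np.cross(Y,Z),Y,Z],1))
    print("shift",sh.round(2),"turn",(A.inv()*B).as_rotvec(degrees=True).round(2),"at",s["tool_pos"].round(4),"t",s["t"])
E
python3 - <<'E'
from h import *
S=np.load("scene.npy",allow_pickle=True).item();T=np.load("top.npy",allow_pickle=True).item()
for n,c in(("S",S),("T",T)):
    P=cloud(c).reshape(-1,3)
    for nm,lo,hi,ctr,rad in(("bar",.115,.130,(.515,.235),.06),("rim",.110,.126,(.48,.005),.06),("cap",.088,.106,(.425,-.322),.03),("tip",.08,.1,(.55,-.17),.06)):
        k=(P[:,2]>lo)&(P[:,2]<hi)&(np.hypot(*(P[:,:2]-ctr).T)<rad)
        Q=P[k].astype(np.float32)
        if len(Q)>5: print(n,nm,len(Q),np.median(Q[:,2]),cv2.minAreaRect(np.ascontiguousarray(Q[:,:2])),Q[Q[:,0].argmin()])
to((.4245,-.322,.16),-98.4)
to((.4245,-.322,.088),-98.4)
E
```

```text
S bar 289 0.12425277 ((0.516612708568573, 0.2363966703414917), (0.018262794241309166, 0.07182342559099197), 81.10102081298828) [0.47979212 0.23338653 0.12390851]
S rim 369 0.11844387 ((0.47957345843315125, 0.0042382702231407166), (0.06193730980157852, 0.06419523060321808), 81.47411346435547) [ 0.44454288 -0.01955756  0.11936082]
S cap 88 0.09712677 ((0.42458251118659973, -0.3252374231815338), (0.02897157147526741, 0.023513689637184143), 4.626032829284668) [ 0.4101968  -0.32705945  0.09710408]
S tip 159 0.092749 ((0.5695600509643555, -0.17318817973136902), (0.01489647850394249, 0.07504811882972717), 83.50135040283203) [ 0.53228575 -0.16886471  0.08663738]
T bar 326 0.12136812 ((0.515999436378479, 0.23832489550113678), (0.019459446892142296, 0.07006888836622238), 80.48800659179688) [0.48028347 0.23717313 0.11941958]
T rim 247 0.11743447 ((0.47945380210876465, 0.00680088996887207), (0.05989842116832733, 0.06000503897666931), 81.03024291992188) [ 0.4456572  -0.01741404  0.11849082]
T cap 138 0.09581788 ((0.4248225688934326, -0.32298967242240906), (0.025040477514266968, 0.024709781631827354), 22.4327449798584) [ 0.41252732 -0.31963488  0.09716517]
T tip 166 0.090298876 ((0.5707898736000061, -0.1699579954147339), (0.01574495993554592, 0.07218224555253983), 79.39571380615234) [ 0.5347047  -0.16657677  0.08403665]
shift [ 33.29 -20.87   7.24] turn [-6.000e-02  1.000e-02  2.254e+01] at [ 0.1526 -0.6058  0.2322] t 0.1
shift [ 33.29 -20.86  14.44] turn [-6.000e-02  1.000e-02  2.254e+01] at [ 0.1526 -0.6058  0.2322] t 0.1
```

Call:
{"method": "apply_moves", "body": {"increments": [[0.1,4.2,-2.6,0,0,0,8],[0.1,8.4,-5.2,0,0,0,16],[0.1,12.6,-7.9,0,0,0,22.5],[0.1,16.8,-10.5,0,0,0,22.5],[0.1,21,-13.2,0,0,0,22.5]], "squeeze": 15}}

```text
t: 0.6
tool_pos: [0.325, -0.4251, 0.2326]
tool_rot: [0.997, -0.073, -0.0, -0.0]
ft_force: [1.1, -0.5, 0.1]
opening: 0.054
finger_force: 0.0
```

```bash
python3 -c "
from h import *
to((.4246,-.3228,.16),-98.5)"
```

```text
shift [  8.36 -11.58   7.26] turn [-0.01  0.01  0.1 ] at [ 0.325  -0.4251  0.2326] t 0.6
```

Call:
{"method": "apply_moves", "body": {"increments": [[0.1,2.8,-3.9,0,0,0,0],[0.1,5.6,-7.7,0,0,0,0],[0.1,8.36,-11.58,2,0,0,0],[0.1,8.36,-11.58,6,0,0,0],[0.1,8.36,-11.58,7.26,0,0,0]]}}

```text
t: 1.1
tool_pos: [0.4234, -0.3218, 0.1571]
tool_rot: [0.997, -0.072, -0.002, -0.001]
ft_force: [0.4, -0.7, 1.4]
opening: 0.0502
finger_force: 0.0
```

Run:
```python
from h import *
to((.4246,-.3228,.088),-98.5)
s=arm.read_state(); c=read_camera("wrist"); print(c["mount"],c["camera_matrix"])
cv2.imwrite("pics/w1.png",cv2.cvtColor(c["frame"],cv2.COLOR_RGB2BGR))
```

```text
shift [0.15 0.09 6.91] turn [-0.14  0.19  0.3 ] at [ 0.4234 -0.3218  0.1571] t 1.1
[[ 3.72407423e-05  9.63736138e-01  2.66856994e-01  7.58897593e-02]
 [ 9.99999663e-01  1.82966213e-04 -8.00323339e-04  3.40677664e-04]
 [-8.20126337e-04  2.66856934e-01 -9.63735806e-01 -1.52399071e-01]
 [ 0.00000000e+00  0.00000000e+00  0.00000000e+00  1.00000000e+00]] [[371.64829954   0.         320.41564674]
 [  0.         371.64829954 237.02280774]
 [  0.           0.           1.        ]]
```

View pics/w1.png

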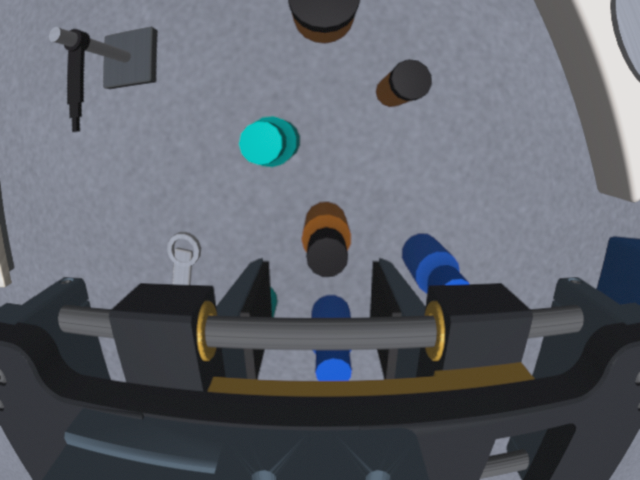

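The wrist view shows the cap at about (327,257) between the open fingers (columns 268–375), with the look-alikes clear of both. Going down.

Call:
{"method": "apply_moves", "body": {"increments": [[0.1,0.25,0.2,2,0,0,0],[0.1,0.25,0.2,4.5,0,0,0],[0.1,0.25,0.2,7.2,0,0,0],[-0.7,0.25,0.2,7.2,0,0,0],[-0.7,0.25,0.2,7.2,0,0,0]], "squeeze": 15}}

```text
t: 1.65
tool_pos: [0.4258, -0.3269, 0.0887]
tool_rot: [0.997, -0.073, -0.0, -0.0]
ft_force: [-0.1, -0.3, 0.6]
opening: 0.0369
finger_force: 0.0
```

Call:
{"method": "apply_moves", "body": {"increments": [[-0.7,0,0,0,0,0,0],[-0.7,0,0,0,0,0,0],[-0.7,0,0,0,0,0,0]]}}

```text
t: 1.95
tool_pos: [0.4264, -0.3272, 0.0894]
tool_rot: [0.997, -0.073, 0.001, 0.001]
ft_force: [-0.2, 0.8, 9.4]
opening: 0.0258
finger_force: 15.0
```

Call:
{"method": "apply_moves", "body": {"increments": [[-0.7,0,0,-1.5,0,0,0],[-0.7,0,0,-4,0,0,0],[-0.7,0,0,-8,0,0,0],[-0.7,0,0,-12,0,0,0],[-0.7,0,0,-16,0,0,0]]}}

```text
t: 2.45
tool_pos: [0.4256, -0.3264, 0.2504]
tool_rot: [0.997, -0.073, 0.0, 0.0]
ft_force: [0.3, -1.1, -0.7]
opening: 0.0256
finger_force: 15.0
```

Run:
```python
from h import *
s=arm.read_state();print(s["opening"],s["finger_force"],s["ft_force"])
to((.4790,.0055,.25),-98.8)
```

```text
0.02557835260980912 14.968874305486679 [ 0.28792361 -1.14763007 -0.65590398]
shift [ 4.600e-01 -3.362e+01  3.000e-02] turn [ 0.02 -0.03  0.44] at [ 0.4256 -0.3264  0.2504] t 2.45
```

Call:
{"method": "apply_moves", "body": {"increments": [[-0.7,0,-2,0,0,0,0],[-0.7,0.1,-6,0,0,0,0],[-0.7,0.2,-10,0,0,0,0],[-0.7,0.3,-14,0,0,0,0],[-0.7,0.3,-18,0,0,0,0.4]]}}

```text
t: 2.95
tool_pos: [0.4549, -0.1476, 0.2488]
tool_rot: [0.997, -0.077, 0.0, 0.0]
ft_force: [0.1, 1.0, -0.6]
opening: 0.0255
finger_force: 15.0
```

Call:
{"method": "apply_moves", "body": {"increments": [[-0.7,0,-4,0,0,0,0],[-0.7,0.1,-8,0,0,0,0],[-0.7,0.2,-12,0,0,0,0],[-0.7,0.2,-14.6,0,0,0,0],[-0.7,0.2,-15.6,0,0,0,0]]}}

```text
t: 3.45
tool_pos: [0.4807, 0.007, 0.2487]
tool_rot: [0.997, -0.075, 0.0, -0.0]
ft_force: [0.2, 0.3, -0.3]
opening: 0.0256
finger_force: 15.0
```

Call:
{"method": "apply_moves", "body": {"increments": [[-0.7,0,0,0,0,0,0],[-0.7,0,0,0,0,0,0]]}}

```text
t: 3.65
tool_pos: [0.4806, 0.0041, 0.2483]
tool_rot: [0.997, -0.076, 0.0, 0.0]
ft_force: [-0.5, -0.6, -1.5]
opening: 0.0256
finger_force: 15.0
```

Run:
```python
from h import *
s=arm.read_state();print(s["opening"],s["finger_force"],s["ft_force"])
to((.4790,.0055,.175),-98.8)
o=[]
for n,x,y in(("scene",260,110),("top",250,220)):
    c=read_camera(n);np.save(n+"2.npy",c,allow_pickle=True)
    o.append(cv2.resize(c["frame"][y:y+110,x:x+130],None,fx=3,fy=3,interpolation=cv2.INTER_CUBIC))
c=read_camera("wrist");np.save("w2.npy",c,allow_pickle=True)
o.append(cv2.resize(c["frame"][180:290,255:385],None,fx=3,fy=3)) if 0 else None
cv2.imwrite("pics/held.png",cv2.cvtColor(np.hstack(o),cv2.COLOR_RGB2BGR))
```

```text
0.025586203529090325 14.969439804553986 [-0.49806403 -0.60724126 -1.470159  ]
shift [-0.18 -0.12  7.33] turn [ 0.02 -0.02  0.04] at [0.4806 0.0041 0.2483] t 3.65
```

View pics/held.png

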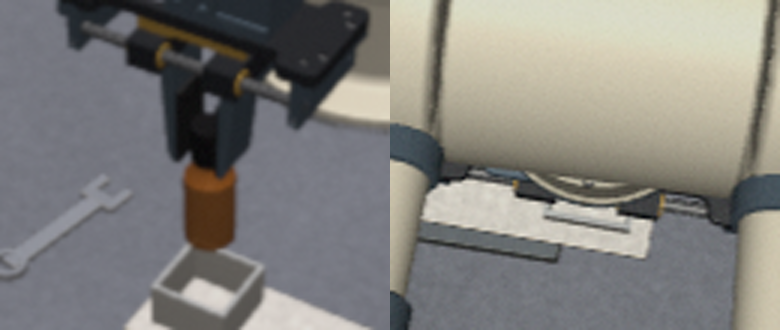

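The bottle hangs upright in the fingers; its bottom centre is at about crop (209,240), i.e. scene pixel (329.5,190), above the pocket.

Run:
```python
from h import *
S=np.load("scene2.npy",allow_pickle=True).item()
for z in(.157,.160,.163): print(z,w(S,329.5,190,z=z).round(4))
P=cloud(S).reshape(-1,3);f=S["frame"].reshape(-1,3).astype(int)
k=(f[:,0]>f[:,2]+50)&(np.hypot(P[:,0]-.48,P[:,1]-.005)<.05)&(P[:,2]>.14)
Q=P[k];print(len(Q),Q.mean(0),Q[:,2].min(),Q[:,2].max(),Q[:,1].min(),Q[:,1].max(),Q[:,0].max())
k=(P[:,2]>.110)&(P[:,2]<.126)&(np.hypot(P[:,0]-.48,P[:,1]-.005)<.06)
print(P[k][:,:2].min(0),P[k][:,:2].max(0), cv2.minAreaRect(np.ascontiguousarray(P[k][:,:2].astype(np.float32))))
```

```text
0.157 [0.4808 0.007  0.157 ]
0.16 [0.4838 0.0082 0.16  ]
0.163 [0.4868 0.0093 0.163 ]
413 [0.49306239 0.00866259 0.22026866] 0.16412274704223861 0.34179334750175516 -0.03283187897831924 0.03848059244843452 0.5185596000162638
[ 0.44853256 -0.02974653] [0.51464657 0.03839826] ((0.47903206944465637, 0.004018407315015793), (0.06254208087921143, 0.06302636861801147), 81.06918334960938)
```

Call:
{"method": "apply_moves", "body": {"increments": [[-0.7,-0.18,-0.05,1,0,0,0],[-0.7,-0.18,-0.05,3,0,0,0],[-0.7,-0.18,-0.05,5,0,0,0],[-0.7,-0.18,-0.05,6.5,0,0,0],[-0.7,-0.18,-0.05,7.3,0,0,0]]}}

```text
t: 4.3
tool_pos: [0.478, 0.0053, 0.1734]
tool_rot: [0.997, -0.077, -0.001, -0.0]
ft_force: [-0.4, -0.2, -0.7]
opening: 0.0259
finger_force: 15.0
```

Call:
{"method": "apply_moves", "body": {"increments": [[-0.7,0,0,0.15,0,0,0],[-0.7,0,0,0.3,0,0,0],[-0.7,0,0,0.3,0,0,0]]}}

```text
t: 4.6
tool_pos: [0.4792, 0.0055, 0.1725]
tool_rot: [0.997, -0.076, 0.0, 0.0]
ft_force: [0.9, 0.6, -0.6]
opening: 0.0256
finger_force: 15.0
```

Call:
{"method": "apply_moves", "body": {"increments": [[-0.7,0,0,0.1,0,0,0],[-0.7,0,0,0.15,0,0,0]]}}

```text
t: 4.8
tool_pos: [0.4796, 0.0056, 0.1713]
tool_rot: [0.997, -0.076, 0.001, -0.0]
ft_force: [-2.2, 1.6, 12.3]
opening: 0.0253
finger_force: 15.0
```

Call:
{"method": "apply_moves", "body": {"increments": [[-0.7,0,0,0.1,0,0,0],[-0.7,0,0,0.1,0,0,0]]}}

```text
t: 5.0
tool_pos: [0.4799, 0.0057, 0.1708]
tool_rot: [0.997, -0.076, 0.001, -0.0]
ft_force: [-2.5, 2.2, 15.8]
opening: 0.0257
finger_force: 15.0
```

Call:
{"method": "apply_moves", "body": {"increments": [[-0.7,0,0,-0.15,0,0,0],[-0.7,0,0,-0.15,0,0,0],[-0.2,0,0,-0.15,0,0,0],[0.1,0,0,-0.15,0,0,0],[0.1,0,0,-0.15,0,0,0]]}}

```text
t: 5.5
tool_pos: [0.4789, 0.0056, 0.1711]
tool_rot: [0.997, -0.076, -0.0, 0.0]
ft_force: [0.2, -0.3, -0.4]
opening: 0.0465
finger_force: 0.0
```

Call:
{"method": "apply_moves", "body": {"increments": [[0.1,0,0,0,0,0,0],[0.1,0,0,-0.5,0,0,0],[0.1,0,0,-2.5,0,0,0],[0.1,0,0,-6,0,0,0],[0.1,0,0,-10,0,0,0]]}}

```text
t: 6.0
tool_pos: [0.4783, 0.0057, 0.272]
tool_rot: [0.997, -0.076, -0.001, -0.0]
ft_force: [1.2, 0.0, -0.2]
opening: 0.0505
finger_force: 0.0
```

Run:
```python
from h import *
s=arm.read_state();print(s["opening"],s["finger_force"],s["ft_force"])
to((.5163,.2365,.21),-98.9)
S=read_camera("scene");np.save("scene3.npy",S,allow_pickle=True)
P=cloud(S).reshape(-1,3)
k=(P[:,2]>.167)&(P[:,2]<.19)&(np.hypot(P[:,0]-.48,P[:,1]-.005)<.03)
print("cap",k.sum(),np.median(P[k],0),cv2.minAreaRect(np.ascontiguousarray(P[k][:,:2].astype(np.float32))) if k.sum()>4 else 0)
k=(P[:,2]>.110)&(P[:,2]<.130)&(np.hypot(P[:,0]-.515,P[:,1]-.235)<.06)
print("bar",np.median(P[k],0),cv2.minAreaRect(np.ascontiguousarray(P[k][:,:2].astype(np.float32))))
cv2.imwrite("pics/put.png",cv2.cvtColor(cv2.resize(S["frame"][110:290,220:480],None,fx=3,fy=3,interpolation=cv2.INTER_CUBIC),cv2.COLOR_RGB2BGR))
```

```text
0.05047929368065618 0.0 [ 1.24629345e+00  9.49756668e-04 -2.41643620e-01]
shift [  0.26 -23.39   6.2 ] turn [0.   0.11 0.14] at [0.4783 0.0057 0.272 ] t 6.0
cap 145 [0.48153255 0.00765796 0.17960595] ((0.4770921468734741, 0.006751835346221924), (0.026463547721505165, 0.02488694153726101), 4.472965717315674)
bar [0.5213049  0.23660958 0.12398885] ((0.5155795216560364, 0.236599862575531), (0.01847316324710846, 0.07303224503993988), 81.82930755615234)
```

View pics/put.png

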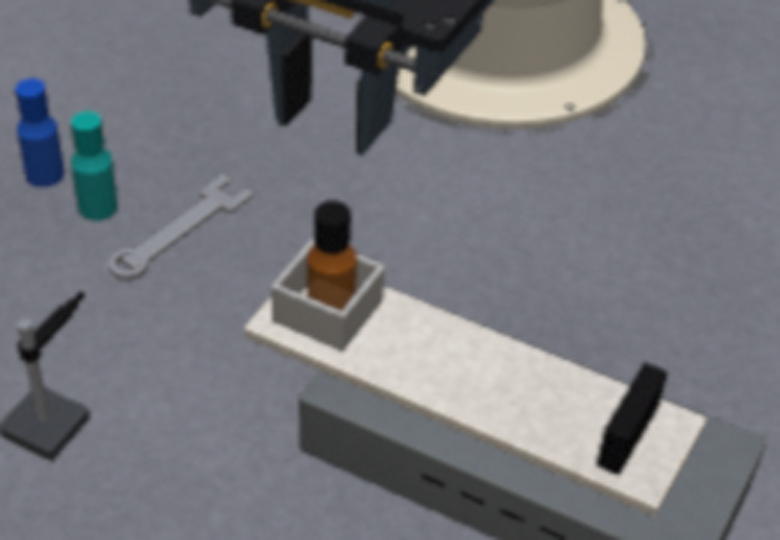

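The bottle stands upright and released in the pocket (cap at crop (333,215)), and the board has not moved. Now the bar.

Call:
{"method": "apply_moves", "body": {"increments": [[0.3,0,-3,0,0,0,0],[0.3,0.1,-8,0,0,0,0],[0.3,0.1,-13,0,0,0,0],[0.3,0.2,-18,0,0,0,0],[0.3,0.26,-23,0,0,0,0.1]]}}

```text
t: 6.55
tool_pos: [0.5165, 0.2346, 0.2716]
tool_rot: [0.997, -0.077, 0.0, -0.0]
ft_force: [0.6, -0.6, 0.3]
opening: 0.0591
finger_force: 0.0
```

```bash
python3 -c "
from h import *
to((.516,.2370,.107),-98.7)"
```

```text
shift [-0.1  -0.22 16.46] turn [-0.01 -0.02 -0.16] at [0.5165 0.2346 0.2716] t 6.55
```

Call:
{"method": "apply_moves", "body": {"increments": [[0.3,-0.1,-0.2,4,0,0,0],[0.3,-0.1,-0.2,8,0,0,0],[0.3,-0.1,-0.2,12,0,0,0],[0.3,-0.1,-0.2,15,0,0,0],[0.3,-0.1,-0.2,16.2,0,0,0]]}}

```text
t: 7.05
tool_pos: [0.5146, 0.2343, 0.1068]
tool_rot: [0.997, -0.077, -0.002, 0.001]
ft_force: [0.1, -0.0, 0.3]
opening: 0.059
finger_force: 0.0
```

Call:
{"method": "apply_moves", "body": {"increments": [[0.3,0,0,0.2,0,0,0],[0.3,0,0,0.2,0,0,0]]}}

```text
t: 7.25
tool_pos: [0.5165, 0.2348, 0.1081]
tool_rot: [0.997, -0.077, 0.001, -0.0]
ft_force: [0.7, -0.2, 0.6]
opening: 0.0591
finger_force: 0.0
```

Call:
{"method": "apply_moves", "body": {"increments": [[-0.9,0,0,0,0,0,0],[-0.9,0,0,0,0,0,0],[-0.9,0,0,0,0,0,0],[-0.9,0,0,0,0,0,0],[-0.9,0,0,0,0,0,0]], "squeeze": 40}}

```text
t: 7.75
tool_pos: [0.5159, 0.2347, 0.1073]
tool_rot: [0.997, -0.077, 0.0, -0.0]
ft_force: [1.3, -1.5, -0.3]
opening: 0.0222
finger_force: 0.0
```

Run:
```python
from h import *
s=arm.read_state();print(s["opening"],s["finger_force"],s["ft_force"],s["wrist_torque"])
p=s["tool_pos"];x=lambda a:np.array([np.cos(np.radians(a)),np.sin(np.radians(a)),0])
print(p)
# end predicted from bar: TCP + .28*dir(board)
e=p+.28*x(-98.8); tip=np.array([.5338,-.1666,0])
for a in(-98,-98.4,-98.8): print(a,"end",e.round(4),"slide",(tip-e)@x(a))
o=[]
T=read_camera("top");np.save("top4.npy",T,allow_pickle=True)
cv2.imwrite("pics/top4.png",cv2.cvtColor(cv2.resize(T["frame"][220:320,160:420],None,fx=3,fy=3,interpolation=cv2.INTER_CUBIC),cv2.COLOR_RGB2BGR))
to(p+x(-98.4)*.12,-98.4)
```

```text
0.02217034688115618 0.0 [ 1.29794264 -1.53601487 -0.3364579 ] [ 7.69922475e-02 -1.17095568e-05 -2.90965326e-02]
[0.51594942 0.23466291 0.10733515]
-98 end [ 0.4731 -0.042   0.1073] slide 0.11490081454075113
-98.4 end [ 0.4731 -0.042   0.1073] slide 0.11435744660439857
-98.8 end [ 0.4731 -0.042   0.1073] slide 0.11380850504743285
shift [ 9.000e-02  1.202e+01 -1.000e-02] turn [-0.03 -0.02 -0.47] at [0.5161 0.2348 0.1073] t 7.8
```

Call:
{"method": "apply_moves", "body": {"increments": [[-0.9,0,0,0,0,0,0],[-0.9,0,0,0,0,0,0],[-0.9,0,0,0,0,0,0]]}}

```text
t: 8.1
tool_pos: [0.5161, 0.2349, 0.1073]
tool_rot: [0.997, -0.077, 0.0, -0.0]
ft_force: [-1.0, 3.0, 5.4]
opening: 0.0175
finger_force: 40.0
```

Run:
```python
from h import *
for n in("top","scene"):
    c=np.load(n+".npy",allow_pickle=True).item();P=cloud(c);Q=P.reshape(-1,3)
    for lo,hi,nm in((.062,.076,"riser"),(.076,.088,"board")):
        k=((Q[:,2]>lo)&(Q[:,2]<hi)&(abs(Q[:,0]-.5)<.15)&(abs(Q[:,1]-.15)<.24)).reshape(P.shape[:2]).astype(np.uint8)
        k=cv2.morphologyEx(k,cv2.MORPH_OPEN,np.ones((3,3)))
        print(n,nm,k.sum(),cv2.minAreaRect(np.ascontiguousarray(P[k>0][:,:2].astype(np.float32))))
s=arm.read_state();print(s["tool_pos"],s["opening"],s["finger_force"],s["ft_force"])
```

```text
top riser 3193 ((0.5126487612724304, 0.1708901971578598), (0.3001321256160736, 0.1303018480539322), 81.80718231201172)
top board 5616 ((0.4974067807197571, 0.120730459690094), (0.32069429755210876, 0.09032603353261948), 81.01158905029297)
scene riser 2941 ((0.5127602219581604, 0.16797639429569244), (0.30045902729034424, 0.1326269507408142), 82.00611114501953)
scene board 4065 ((0.49716630578041077, 0.1179499477148056), (0.31986117362976074, 0.09440843760967255), 80.84640502929688)
[0.51609453 0.23488717 0.10731533] 0.01746167305404594 40.00109374523163 [-1.03151566  2.97959409  5.35601792]
```

View pics/top4.png

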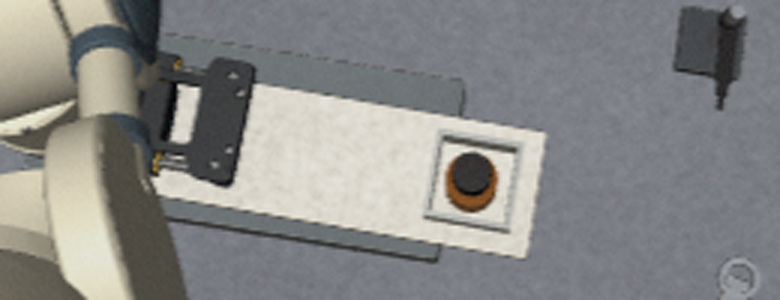

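The top view shows the bar gripped, the bottle centred in the pocket (cap at crop (472,174)) and the pointer tip at crop (721,107). The slide needed is about 115.5 mm along −98.1°.

Call:
{"method": "apply_moves", "body": {"increments": [[-0.9,0,0.2,0,0,0,0],[-0.9,0.01,0.7,0.02,0,0,0],[-0.9,0.02,1.2,0.02,0,0,0],[-0.9,0.02,1.7,0.02,0,0,0],[-0.9,0.03,2.2,0.02,0,0,0]]}}

```text
t: 8.6
tool_pos: [0.5134, 0.2133, 0.1074]
tool_rot: [0.997, -0.077, 0.001, -0.001]
ft_force: [0.4, 8.5, 5.9]
opening: 0.0174
finger_force: 40.0
```

Call:
{"method": "apply_moves", "body": {"increments": [[-0.9,0.01,0.6,0,0,0,0],[-0.9,0.02,1.2,0,0,0,0],[-0.9,0.02,1.8,0,0,0,0],[-0.9,0.03,2.4,0,0,0,0],[-0.9,0.04,3,0,0,0,0]]}}

```text
t: 9.1
tool_pos: [0.5091, 0.1835, 0.1073]
tool_rot: [0.997, -0.077, 0.001, -0.001]
ft_force: [0.8, 8.0, 7.1]
opening: 0.0182
finger_force: 40.0
```

Call:
{"method": "apply_moves", "body": {"increments": [[-0.9,0.01,0.6,0,0,0,0],[-0.9,0.02,1.2,0,0,0,0],[-0.9,0.02,1.8,0,0,0,0],[-0.9,0.03,2.4,0,0,0,0],[-0.9,0.04,3,0,0,0,0]]}}

```text
t: 9.6
tool_pos: [0.5049, 0.1538, 0.1073]
tool_rot: [0.997, -0.077, 0.001, -0.001]
ft_force: [0.3, 7.8, 7.4]
opening: 0.0178
finger_force: 40.0
```

Call:
{"method": "apply_moves", "body": {"increments": [[-0.9,0.01,0.6,0,0,0,0],[-0.9,0.02,1.2,0,0,0,0],[-0.9,0.02,1.7,0,0,0,0],[-0.9,0.03,2.1,0,0,0,0],[-0.9,0.03,2.3,0,0,0,0]]}}

```text
t: 10.1
tool_pos: [0.5016, 0.1309, 0.1073]
tool_rot: [0.997, -0.077, 0.001, -0.0]
ft_force: [0.3, 7.8, 7.0]
opening: 0.0177
finger_force: 40.0
```

Run:
```python
from h import *
s=arm.read_state();print(s["tool_pos"],s["tool_rot"],s["finger_force"],s["ft_force"],s["wrist_torque"])
T=read_camera("top");S=read_camera("scene")
np.save("top5.npy",T,allow_pickle=True);np.save("scene5.npy",S,allow_pickle=True)
f=lambda c,x,y,k,ww,hh:cv2.resize(c["frame"][y:y+hh,x:x+ww],None,fx=k,fy=k,interpolation=cv2.INTER_CUBIC)
cv2.imwrite("pics/end5.png",cv2.cvtColor(np.vstack([f(T,240,220,4,190,75)[:, :760],f(S,200,150,4,190,75)]),cv2.COLOR_RGB2BGR))
for n,c in(("T",T),("S",S)):
    P=cloud(c);Q=P.reshape(-1,3)
    k=((Q[:,2]>.074)&(Q[:,2]<.088)&(abs(Q[:,0]-.47)<.1)&(abs(Q[:,1])<.2)).reshape(480,640).astype(np.uint8)
    k=cv2.morphologyEx(k,cv2.MORPH_OPEN,np.ones((3,3)))
    X=P[k>0];x=np.array([-.141,-.990]); t=X[:,:2]@x
    A=np.c_[X[:,:2],np.ones(len(X))]; print(n,len(X),"plane",np.linalg.lstsq(A,X[:,2],rcond=None)[0],"end proj",np.percentile(t,[98,99,100]),"tip proj",np.array([.534,-.1666])@x)
    k=(Q[:,2]>.165)&(Q[:,2]<.19)&(np.hypot(Q[:,0]-.46,Q[:,1]+.11)<.04)
    print("cap",k.sum(),cv2.minAreaRect(np.ascontiguousarray(Q[k][:,:2].astype(np.float32))) if k.sum()>4 else 0)
```

```text
[0.50164705 0.13090987 0.10731608] [ 9.96998115e-01 -7.74219158e-02  6.14838014e-04 -4.77460553e-04] 40.00283181667328 [0.29519218 7.81749403 7.02101939] [ 1.21188415  0.0259594  -0.09482608]
T 3433 plane [ 0.00187837 -0.00053319  0.08074521] end proj [0.07341854 0.07521986 0.07745027] tip proj 0.08964
cap 153 ((0.4624617397785187, -0.09614794701337814), (0.02379404567182064, 0.02491738274693489), 89.10661315917969)
S 3461 plane [-0.02450158  0.00275725  0.09597691] end proj [0.06054608 0.07121896 0.07949014] tip proj 0.08964
cap 139 ((0.4632309377193451, -0.09976038336753845), (0.027609726414084435, 0.024822764098644257), 43.29116439819336)
```

View pics/end5.png

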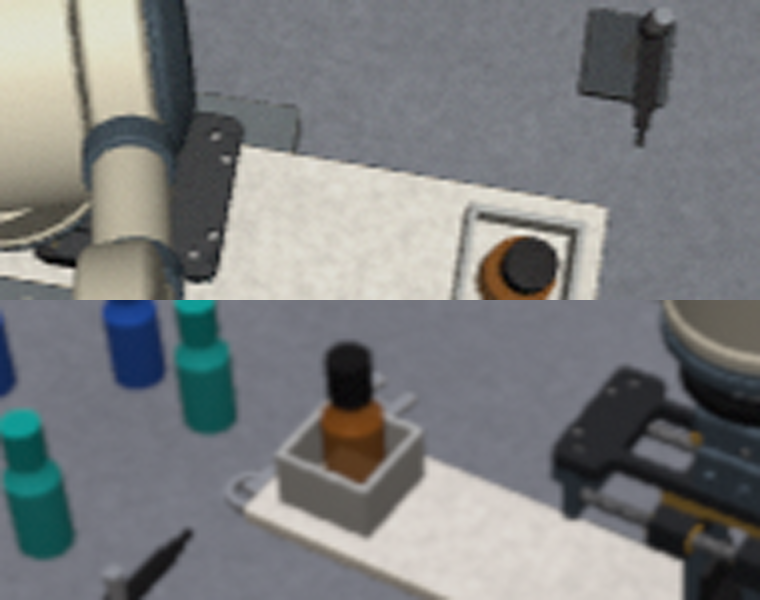

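The board is level, with its far end corner at top crop (607,210) and scene crop (245,515). The pointer tip is at (641,145) and (187,533), so the board is still short by about a centimetre.

Run:
```python
from h import *
T=np.load("top5.npy",allow_pickle=True).item();S=np.load("scene5.npy",allow_pickle=True).item()
t=lambda x,y:(240+(x+.5)/4-.5,220+(y+.5)/4-.5); s=lambda x,y:(200+(x+.5)/4-.5,150+(y-300+.5)/4-.5)
x=np.array([-.141,-.990,0])
c=w(T,*t(607,209),z=.082);p=w(T,*t(641,146),z=.088);print("T",c,p,(p-c)@x)
c2=w(S,*s(245,513),z=.082);p2=w(S,*s(188,532),z=.088);print("S",c2,p2,(p2-c2)@x)
print(tri(ray(T,*t(607,209)),ray(S,*s(245,513))),tri(ray(T,*t(641,146)),ray(S,*s(188,532))))
```

```text
T [ 0.50081228 -0.15010616  0.082     ] [ 0.53382212 -0.16767847  0.088     ] 0.01274220738341127
S [ 0.5022108  -0.14986217  0.082     ] [ 0.53270128 -0.16941288  0.088     ] 0.015056044803455463
(array([ 0.50102414, -0.15045059,  0.08067443]), [np.float64(0.00012344777783003926), np.float64(0.00012344777783000182)]) (array([ 0.5338189 , -0.16797985,  0.08942201]), [np.float64(0.0005992304315298824), np.float64(0.0005992304315299039)])
```

Call:
{"method": "apply_moves", "body": {"increments": [[-0.9,0,0.3,0,0,0,0],[-0.9,0.01,0.7,0,0,0,0],[-0.9,0.02,1.1,0,0,0,0],[-0.9,0.02,1.27,0,0,0,0],[-0.9,0.02,1.27,0,0,0,0]]}}

```text
t: 10.7
tool_pos: [0.4999, 0.1183, 0.1073]
tool_rot: [0.997, -0.077, 0.001, -0.0]
ft_force: [1.0, 4.2, 8.6]
opening: 0.0178
finger_force: 40.0
```

Call:
{"method": "apply_moves", "body": {"increments": [[-0.9,0,0,0,0,0,0],[-0.9,0,0,0,0,0,0],[-0.9,0,0,0,0,0,0]]}}

```text
t: 11.0
tool_pos: [0.4999, 0.1182, 0.1073]
tool_rot: [0.997, -0.077, 0.001, -0.0]
ft_force: [1.0, 3.7, 8.8]
opening: 0.0179
finger_force: 40.0
```

Run:
```python
from h import *
s=arm.read_state();print(s["tool_pos"],s["tool_rot"],s["finger_force"],s["ft_force"],abs(s["dq"]).max())
T=read_camera("top");S=read_camera("scene")
np.save("top6.npy",T,allow_pickle=True);np.save("scene6.npy",S,allow_pickle=True)
f=lambda c,x,y,k,ww,hh:cv2.resize(c["frame"][y:y+hh,x:x+ww],None,fx=k,fy=k,interpolation=cv2.INTER_CUBIC)
cv2.imwrite("pics/end6.png",cv2.cvtColor(np.hstack([f(T,345,225,5,75,100),f(S,225,150,5,85,100)]),cv2.COLOR_RGB2BGR))
```

```text
[0.49989455 0.11824584 0.10732887] [ 9.97008117e-01 -7.72942398e-02  6.08058807e-04 -2.11619262e-04] 40.00207185745239 [0.95822119 3.65819223 8.76023661] 0.00090065884130347
```

View pics/end6.png

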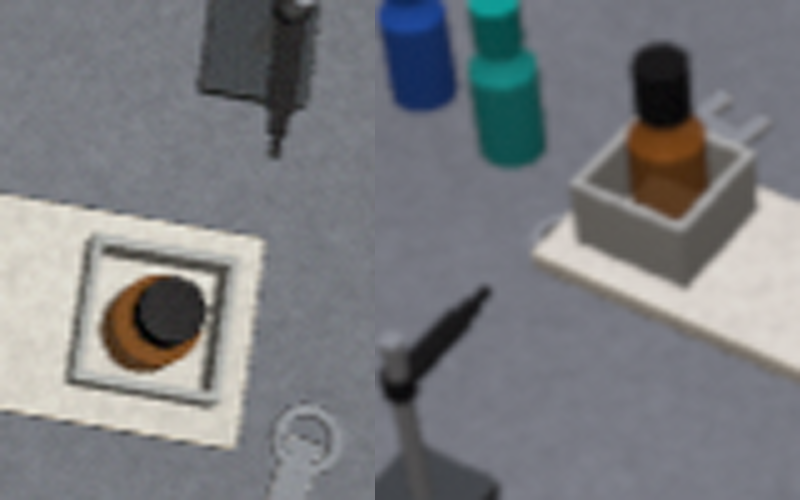

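In the top crop the end corners are at (264,238) and (236,447), with the tip at (275,157). In the scene crop the corner is at (534,252) and the tip at (489,289).

Run:
```python
from h import *
T=np.load("top6.npy",allow_pickle=True).item();S=np.load("scene6.npy",allow_pickle=True).item()
t=lambda x,y:(345+(x+.5)/5-.5,225+(y+.5)/5-.5); s=lambda x,y:(225+(x-375+.5)/5-.5,150+(y+.5)/5-.5)
x=np.array([-.141,-.990,0]);y=np.array([.99,-.141,0]);E=np.array([.4916,.021,.07])
a,b=w(T,*t(264,238),z=.082),w(T,*t(236,447),z=.082);m=(a+b)/2
p=w(T,*t(275,157),z=.088);print("T",a,b,p,"left",(p-m)@x,"beyond",(m-E)@x,"y",(m-E)@y)
a2=w(S,*s(534,250),z=.082);p2=w(S,*s(489,288),z=.088);print("S",a2,p2,(p2-a2)@x)
pt=tri(ray(T,*t(275,157)),ray(S,*s(489,288)))[0];print(pt,tri(ray(T,*t(264,238)),ray(S,*s(534,250)))[0],(pt-m)@x)
P=cloud(S).reshape(-1,3);k=(P[:,2]>.165)&(P[:,2]<.19)&(np.hypot(P[:,0]-.46,P[:,1]+.11)<.04);print("cap",np.median(P[k],0))
```

```text
T [ 0.50030263 -0.16285751  0.082     ] [ 0.41279448 -0.1494599   0.082     ] [ 0.53408133 -0.16710107  0.088     ] left -9.918416107954596e-05 beyond 0.18032937179219644 y -0.009721553608668696
S [ 0.49645526 -0.16406153  0.082     ] [ 0.53087465 -0.16842552  0.088     ] -0.0005327844277826337
[ 0.53358541 -0.16654958  0.09119798] [ 0.49979634 -0.16207291  0.08574805] -0.0005752329516556919
cap [ 0.46540655 -0.1096122   0.17826909]
```

```bash
python3 -c "
from h import *
print(arm.sign_off())"
```

```text
the job is handed in; nothing more can be done
None
```

The bottle stands upright and released in the pocket, and the board is held level and still with its end within about 1 mm of the pointer tip, about 180 mm beyond the riser's edge. The job is handed in; no verdict came back.

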